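# Stand two leaning flasks back up in their cork rings

### The job

Two of the three round-bottom flasks, the large one and the middle-sized one, have slumped over in their cork rings. Push each of them gently on its neck with your fingertips until its neck stands straight up, and leave it seated in its own ring about where the ring is now. Only push: do not pinch or lift a flask, and leave the smallest flask, which is already upright, and everything else on the bench where it is.

Things in the scene. Friction and masses are not known exactly. Their poses are not given: they have to be found in the camera images.
- flask_large: Loose empty round-bottom glass flask, about 240 g: bulb 105 mm in diameter, resting in ring_large with its centre 68 mm above the bench; straight neck 34 mm in diameter, its open top 117.5 mm from the bulb centre. Origin: bulb centre; z: out along the neck. Start: neck leaning 40 degrees from upright, top 158 mm above the bench, any direction within 70 degrees of straight away from the robot (+x).
- flask_medium: Loose empty round-bottom glass flask, about 150 g: bulb 85 mm in diameter, resting in ring_medium with its centre 60 mm above the bench; straight neck 32 mm in diameter, its open top 100 mm from the bulb centre. Origin: bulb centre; z: out along the neck. Start: neck leaning 46 degrees from upright, top 130 mm above the bench, any direction within 70 degrees of straight towards the robot (-x).
- ring_large: Loose cork ring, flat on the bench, 128 mm outside and 72 mm inside diameter, 30 mm high, 90 g. Origin: centre of its underside; z up. A light push (under 2 N) near the top of the neck turns the flask in this ring about its bulb centre, the top moving on an arc that rises as it comes upright; friction keeps it at whatever tilt it is left.
- ring_medium: Loose cork ring, flat on the bench, 108 mm outside and 60 mm inside diameter, 30 mm high, 70 g. Origin: centre of its underside; z up. A light push (under 2 N) near the top of the neck turns the flask in this ring about its bulb centre, the top moving on an arc that rises as it comes upright; friction keeps it at whatever tilt it is left.
- flask_third: Loose empty round-bottom glass flask, 90 g: bulb 64 mm in diameter, resting in ring_third with its centre 53 mm above the bench; straight neck 25 mm in diameter, its open top 82 mm from the bulb centre. Origin: bulb centre; z: out along the neck. It already stands upright (135 mm tall in all) and is to be left alone.
- ring_third: Loose cork ring, flat on the bench, 88 mm outside and 44 mm inside diameter, 30 mm high, 50 g. Origin: centre of its underside; z up. Leave alone.
- vial_a: Upright glass vial with a black screw cap, 27 mm in diameter, 60 mm high, bystander. Origin: centre of its underside.
- vial_b: A second vial like vial_a, bystander. Origin: centre of its underside.
- beaker: Upright glass beaker, 70 mm in diameter, 95 mm high, bystander. Origin: centre of its underside.
- wash_bottle: Upright white wash bottle with blue cap and bent spout, 66 mm in diameter, 190 mm high, bystander. Origin: centre of its underside.
- dish: Closed flat round dish with a white lid, 94 mm in diameter, 17 mm high, bystander. Origin: centre of its underside.
- spatula: Thin steel lab spatula lying flat, 185 mm long along its x axis, 4 mm thick, bystander. Origin: middle of its underside.
Things that resemble listed ones, but are neither listed nor needed, are in the scene too. Leave any blue, green or yellow look-alike of the flask_large alone.

How it is judged:
At the end, for the whole second after the job is handed in: Both leaning flasks stand with the neck within 8 degrees of vertical, at rest, the bulb seated in its own ring (bulb centre within 8 mm of the ring's centre line and within 6 mm of its seated height), the rings flat on the bench (angle between each of flask_large, flask_medium's own z axis and vertical below 0.14 rad and horizontal distance between flask_large and ring_large below 0.008 m and height (world z) of flask_large between 0.0622 and 0.0742 m and angle between each of ring_large, ring_medium's own z axis and vertical below 0.05 rad and angular speed of each of flask_large, flask_medium below 0.1 rad/s and linear speed of each of flask_large, flask_medium below 0.02 m/s and horizontal distance between flask_medium and ring_medium below 0.008 m and height (world z) of flask_medium between 0.0541 and 0.0661 m); the robot touches nothing.
It fails at once if a leaning flask is lifted, carried or pushed out of its cork ring (height (world z) of flask_large above 0.0832 m or height (world z) of flask_large below 0.0562 m or horizontal distance between flask_large and ring_large above 0.025 m or height (world z) of flask_medium above 0.0751 m or height (world z) of flask_medium below 0.0481 m or horizontal distance between flask_medium and ring_medium above 0.025 m).
It fails at once if a leaning flask is pinched or pressed hard (fingers on it with more than 15 N) (contact force between the fingers and flask_large above 15 N or contact force between the fingers and flask_medium above 15 N).
It fails at once if the cork ring of a leaning flask is shoved more than 40 mm from its place (distance of any of ring_large, ring_medium from where it was at the start of the episode above 0.04 m).
It fails at once if the smallest flask or its ring is shifted more than 20 mm, or that flask is tipped more than 10 degrees (distance of any of flask_third, ring_third from where it was at the start of the episode above 0.02 m or angle between flask_third's own z axis and vertical above 0.17 rad).
It fails at once if a bystander (vial, beaker, wash bottle, dish or spatula) is shifted more than 20 mm or knocked over (distance of any of vial_a, vial_b, beaker, wash_bottle, dish, spatula from where it was at the start of the episode above 0.02 m or angle between any of vial_a, vial_b, beaker, wash_bottle's own z axis and vertical above 0.5 rad).
It also fails if it takes over 58 s, if anything falls off the work surface, if the arm or the gripper's body presses on something with over 40 N, if the wrist force passes 120 N, or if a joint passes its speed limit or range.

### The arm

A 6-joint arm with a two-finger parallel gripper is mounted at the origin on the work surface. World frame = base frame: x ahead of the robot, y to its left, z up, the work surface at z = 0. Lengths are in m, angles in rad, forces in N, time in s.
With the tool pointing down it reaches from about 0.375 to 0.75 m from the base axis. Payload 9 kg.
Tool frame: the origin (TCP) lies midway between the tips of the shut fingers; the grasp point (between the pads) lies 19 mm behind it (env.grasp_offset is the distance from the TCP to the grasp point, in m); z points along the fingers, y is the line along which they close (so a half turn about z gives the same grasp; the last joint's range is limited). The gripper opens to 85 mm and grips with 20 to 120 N. Pads are 22 mm wide; open, the fingers measure 114 mm over their backs; the gripper's body (76 mm by 85 mm) begins 54 mm behind the grasp point. The pads swing forward as they close: fully open they stand 13 mm farther back than shut.
Start: joints at [0.946, 0.104, 0.097, 1.564, 0, 1.353], TCP at [0.237, 0.551, 0.231] pointing down, gripper open.
Joint ranges: [-2.99, 2.99], [-0.84, 1.86], [-1.1, 1.16], [-1.84, 2.11], [-1.51, 1.56], [-3.14, 3.14]. Speed limits (rad/s): [2.22, 2.22, 2.57, 3.14, 3.14, 3.14].

### API

Orientations are given as a unit quaternion [w, x, y, z].
In Python, from rig import env gives the robot as it stands. The module is installed in compiled form; this text tells all that it offers.
- The arm moves only by the tool arm_command, never from a script. Its argument "targets" is a list of rows, each an object with "jaw": the gripper's target within -1 to 1 (fully open at 1, half-way at 0, shut at -1); "dp": the shift along the world's x, y, z in mm, a list of three; "delta_rot": the turn, a rotation vector about the world's x, y, z in degrees, a list of three. In form: [{"jaw": jaw, "dp": [dx, dy, dz], "delta_rot": [ax, ay, az]}, ...]. A call has 1 to 5 rows; each row shifts and turns the commanded pose from where the row before left it; what a row does not reach is not made up. A row lasts 1/8 s, in which the tool goes at most 62.5 mm and 10.7 degrees, less where a joint would pass 70% of its speed; a pose out of reach is approached as far as the arm can. A call is refused whole if a number of a shift passes 62.5 or a number of a turn 10.7, either way. A call with a gripper value outside its range is refused whole. The fingers move at their own pace and stop on an object; the grip force is fixed at half the most. Time passes only in rows, so rows that do not move let the fingers close. It gives the time, the measured TCP pose, the force, the opening and the grip force at its end, in the units of the state.
- env.observe(): the state, without advancing time (a new reading comes with each control period).
- env.camera(name): name is "side" or "top" or "wrist"; returns the picture (420x560x3 uint8, blue, green, red); there is no depth.
- env.camera_info(name): a dict with "vfov" (degrees; the focal length in pixels is half the picture's height over the tangent of half this angle, whatever the lens; pixels are square), "cx", "cy" (the principal point, pixels), "dist_coeffs" ([k1, k2, p1, p2, k3] as OpenCV has them; the pictures are not rectified), "xyz" and "attitude" of the camera in the world. Camera axes: x right, y up, looking along -z (the intrinsics and any distortion apply to the point x, -y, -z); pixel columns grow to the right and rows downward; lengths in m; the calibration is good to about 2 mm. A picture is of the moment at which its call begins: read the wrist's pose just before it. camera_info takes no time and is no camera call; for the wrist camera it gives the pose at the moment of the call.
- env.hand_in(): hands the job in; it is judged then, once.
The state is a dict: "time_s": time; "qpos": joint angles; "joint_vel": joint speeds; "effort": joint torques, N m; "tcp_pos": TCP position; "ee_rot": TCP orientation; "contact_force": force on the tool from outside, world axes, zero at the start; "moment": the same for the moment, N m; "width": finger opening in m; "grasp_force": force on a finger pad.
Only numpy, scipy, OpenCV 4.12 (cv2) and the standard library are available. Lean on these libraries where they do the work, as an engineer would, in place of code of your own. Each camera call takes 0.05 s, during which the arm holds its last target. There are 200 camera calls.

## Working session

There is one attempt and no reset: what is moved stays moved. The work goes in short steps, Python scripts to look and compute and a tool call to move; the robot and the scene stay as the last step left them, time stands still between calls to the robot, and variables do not carry over. Pictures are saved under pics/ and viewed, at most 10 in all, crops included, and the job is handed in when it is done.

Besides the shell and the picture viewer there is one more tool, called after ">>>" as name(argument=value, ...) on one line, values as JSON. arm_command: Moves the arm, as the interface text tells. Its arguments: {"type":"object","properties":{"targets":{"type":"array"}},"required":["targets"]}

```bash
mkdir -p pics; cat > h.py <<'E'
import numpy as np, cv2
from rig import env
from scipy.spatial.transform import Rotation as R
def Rm(a):
    a=np.array(a,float)
    return a if a.shape==(3,3) else R.from_quat(a[[1,2,3,0]]).as_matrix()
def K(ci,h=420):
    f=h/2/np.tan(np.radians(ci['vfov'])/2); return np.array([[f,0,ci['cx']],[0,f,ci['cy']],[0,0,1.]])
def ray(ci,uv):
    p=cv2.undistortPoints(np.array(uv,float).reshape(-1,1,2),K(ci),np.array(ci['dist_coeffs'],float)).reshape(-1,2)
    d=np.c_[p[:,0],-p[:,1],-np.ones(len(p))]@Rm(ci['attitude']).T
    return np.array(ci['xyz']),d
def onz(ci,uv,z):
    o,d=ray(ci,uv); return o+d*((z-o[2])/d[:,2])[:,None]
def proj(ci,P):
    c=(np.atleast_2d(P)-np.array(ci['xyz']))@Rm(ci['attitude']); c=c*[1,-1,-1]
    return cv2.projectPoints(c,np.zeros(3),np.zeros(3),K(ci),np.array(ci['dist_coeffs'],float))[0].reshape(-1,2)
E
python3 - <<'E'
from h import *
for n in('top','side'):
    print(env.camera_info(n)); cv2.imwrite(f'pics/{n}0.png',env.camera(n))
print(env.observe())
E
```

```text
{'vfov': 56.18987010805397, 'cx': 271.6904525385554, 'cy': 205.0463571987345, 'dist_coeffs': array([-0.09395156,  0.        ,  0.        ,  0.        ,  0.        ]), 'xyz': array([ 0.29424009, -0.02212852,  1.19237998]), 'attitude': array([-0.6956021 , -0.07487139,  0.07636558,  0.71042261])}
{'vfov': 53.81159887186877, 'cx': 278.812937003036, 'cy': 204.01398807838365, 'dist_coeffs': array([-0.0677169,  0.       ,  0.       ,  0.       ,  0.       ]), 'xyz': array([ 0.00441305, -0.54469397,  0.90078736]), 'attitude': array([ 0.86961103,  0.32801848, -0.13423804, -0.34374507])}
{'time_s': 0.1, 'qpos': array([ 9.46296041e-01,  1.04637098e-01,  9.65453636e-02,  1.56383970e+00,
       -3.34797434e-05,  1.35308804e+00]), 'joint_vel': array([-0.00167239, -0.00036542,  0.00101371, -0.00014559,  0.00046515,
        0.00174049]), 'effort': array([ 4.88441394e-03, -5.58209109e+01,  5.04719317e+01,  1.31452060e-02,
       -3.50983846e-04, -2.44859416e-05]), 'tcp_pos': array([0.23723975, 0.55080607, 0.23060059]), 'ee_rot': array([-2.16721542e-04,  2.01996441e-01,  9.79386091e-01, -5.24815870e-04]), 'contact_force': array([ 0.38398551,  0.74310648, -0.20576915]), 'moment': array([ 0.04202361,  0.02097466, -0.01044243]), 'grasp_force': 0.0, 'width': 0.085638331130976}
```

View pics/top0.png

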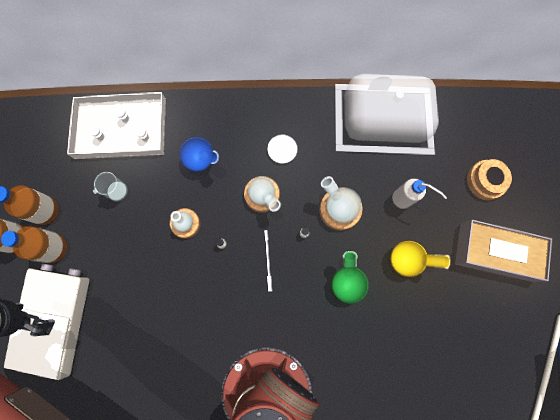

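View pics/side0.png

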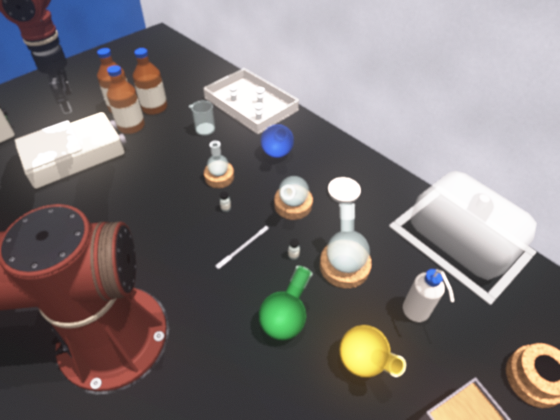

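The top view shows the large flask in its ring near (341,208) with its mouth near (328,184). The medium flask is near (262,193) with its mouth near (274,205), and the third flask is at (183,223). I'll zoom in to measure.

```bash
python3 - <<'E'
from h import *
ci=env.camera_info('top'); im=cv2.imread('pics/top0.png')
hsv=cv2.cvtColor(im,cv2.COLOR_BGR2HSV)
m=cv2.inRange(hsv,(5,90,90),(22,255,255))
for n,(u,v),r in(('L',(341,208),26),('M',(262,193),22),('T',(183,223),18)):
    mm=np.zeros_like(m);cv2.circle(mm,(u,v),r+4,255,-1)
    pts=cv2.findNonZero(m&mm); hull=cv2.convexHull(pts); c,rad=cv2.minEnclosingCircle(hull); e=cv2.fitEllipse(hull)
    P=onz(ci,[e[0]],.03)[0]; s=onz(ci,[[e[0][0]+max(e[1])/2,e[0][1]]],.03)[0]
    print(n,c,rad,e,P.round(4),np.linalg.norm(s-P)*2)
x0,y0,x1,y1=215,150,385,265
c=cv2.resize(im[y0:y1,x0:x1],None,fx=4.7,fy=4.7,interpolation=cv2.INTER_CUBIC); cv2.imwrite('pics/c0.png',c)
for n,uv,z in(('Ltop',(328,184),.158),('Mtop',(274,205),.13),('vb',(304,233),.06),('va',(221,243),.06),('dish',(282,149),.017),('wb cap',(419,186),.19),('green neck',(350,255),.05),('spat',(266,232),.004),('spat',(270,290),.004),('bk',(118,190),.095)):
    print(n,onz(ci,[uv],z)[0].round(3))
E
```

```text
L (340.5820007324219, 208.65699768066406) 21.482099533081055 ((340.66229248046875, 208.4832000732422), (42.27018737792969, 43.02015686035156), 56.01625442504883) [ 0.5321 -0.2358  0.03  ] 0.13138119740621476
M (261.41314697265625, 193.73643493652344) 18.14518165588379 ((261.38128662109375, 193.55125427246094), (35.66356658935547, 35.80485916137695), 30.822189331054688) [0.5836 0.0033 0.03  ] 0.10898284539261686
T (184.25, 223.0) 15.282852172851562 ((184.3314971923828, 222.81797790527344), (29.655269622802734, 30.355133056640625), 76.64854431152344) [0.498  0.2367 0.03  ] 0.09199260216019209
Ltop [ 0.575 -0.182  0.158]
Mtop [ 0.525 -0.033  0.13 ]
vb [ 0.456 -0.119  0.06 ]
va [0.431 0.122 0.06 ]
dish [ 0.731 -0.064  0.017]
wb cap [ 0.556 -0.421  0.19 ]
green neck [ 0.389 -0.252  0.05 ]
spat [ 0.469 -0.008  0.004]
spat [ 0.295 -0.017  0.004]
bk [0.588 0.421 0.095]
```

View pics/c0.png

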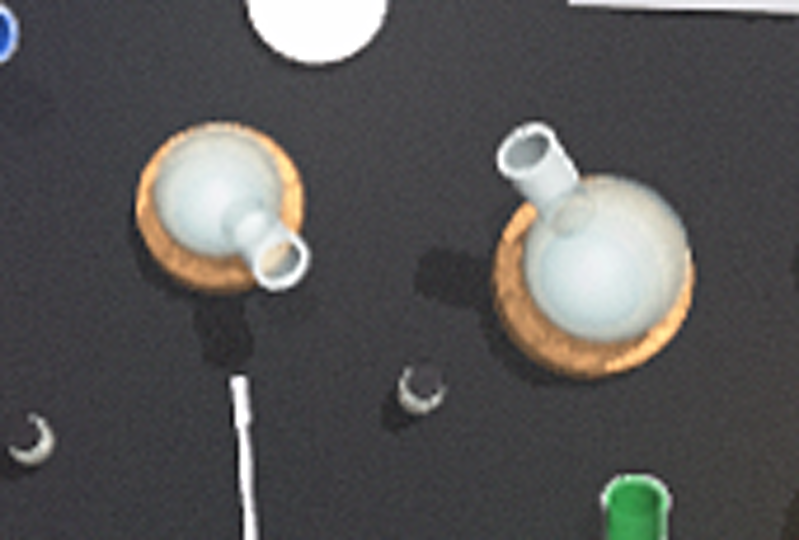

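Checks: the cork discs measure 131 and 109 mm (128 and 108 given). The mouths sit 74 and 72 mm off the ring centres (75.5 and 72 expected). The large flask leans at about 51° and the medium at about 212°. My plan is to leave the fingers about 20 mm apart so the neck centres between them, then push along tool x.

>>> arm_command(targets=[{"jaw": -0.53,"dp": [24,-46,0],"delta_rot": [0,0,5]},{"jaw": -0.53,"dp": [24,-46,0],"delta_rot": [0,0,5]},{"jaw": -0.53,"dp": [24,-46,0],"delta_rot": [0,0,5]},{"jaw": -0.53,"dp": [24,-46,0],"delta_rot": [0,0,5]},{"jaw": -0.53,"dp": [24,-46,0],"delta_rot": [0,0,5]}])

```text
time_s: 0.72
tcp_pos: [0.3578, 0.3195, 0.231]
ee_rot: [-0.0, -0.016, 1.0, -0.0]
contact_force: [-0.8, 0.0, 0.0]
width: 0.0198
grasp_force: 0.0
```

>>> arm_command(targets=[{"jaw": -0.53,"dp": [25,-46,0],"delta_rot": [0,0,5]},{"jaw": -0.53,"dp": [25,-46,0],"delta_rot": [0,0,5]},{"jaw": -0.53,"dp": [25,-46,0],"delta_rot": [0,0,5]},{"jaw": -0.53,"dp": [25,-46,0],"delta_rot": [0,0,5]},{"jaw": -0.53,"dp": [25,-46,0],"delta_rot": [0,0,5]}])

```text
time_s: 1.35
tcp_pos: [0.4829, 0.0894, 0.2311]
ee_rot: [-0.0, -0.232, 0.973, 0.0]
contact_force: [0.5, 0.8, -0.8]
width: 0.0195
grasp_force: 0.0
```

>>> arm_command(targets=[{"jaw": -0.53,"dp": [25,-46,0],"delta_rot": [0,0,5]},{"jaw": -0.53,"dp": [25,-46,0],"delta_rot": [0,0,5]},{"jaw": -0.53,"dp": [25,-46,0],"delta_rot": [0,0,5]},{"jaw": -0.53,"dp": [25,-46,0],"delta_rot": [0,0,5]},{"jaw": -0.53,"dp": [25,-46,0],"delta_rot": [0,0,4.6]}])

```text
time_s: 1.98
tcp_pos: [0.6079, -0.1405, 0.2309]
ee_rot: [-0.0, -0.434, 0.901, 0.0]
contact_force: [0.4, 0.1, 0.9]
width: 0.02
grasp_force: 0.0
```

>>> arm_command(targets=[{"jaw": -0.53,"dp": [0,0,-50],"delta_rot": [0,0,0]},{"jaw": -0.53,"dp": [0,0,-50],"delta_rot": [0,0,0]},{"jaw": -0.53,"dp": [0,0,0],"delta_rot": [0,0,0]}])

```text
time_s: 2.35
tcp_pos: [0.6044, -0.1377, 0.1266]
ee_rot: [-0.003, -0.433, 0.902, 0.003]
contact_force: [0.3, -0.7, 0.9]
width: 0.0199
grasp_force: 0.0
```

```bash
python3 - <<'E'
from h import *
a=env.camera('top')[140:280,200:400];b=env.camera('side')[130:310,250:420];w=env.camera('wrist')
a=cv2.resize(a,(400,280),interpolation=2);b=cv2.resize(b,(340,280),interpolation=2)
w=cv2.resize(w,(400,300))
c=np.zeros((590,750,3),np.uint8);c[:280,:400]=a;c[:280,405:745]=b;c[285:585,:400]=w
cv2.imwrite('pics/d1.png',c)
E
```

```text
(no output)
```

View pics/d1.png

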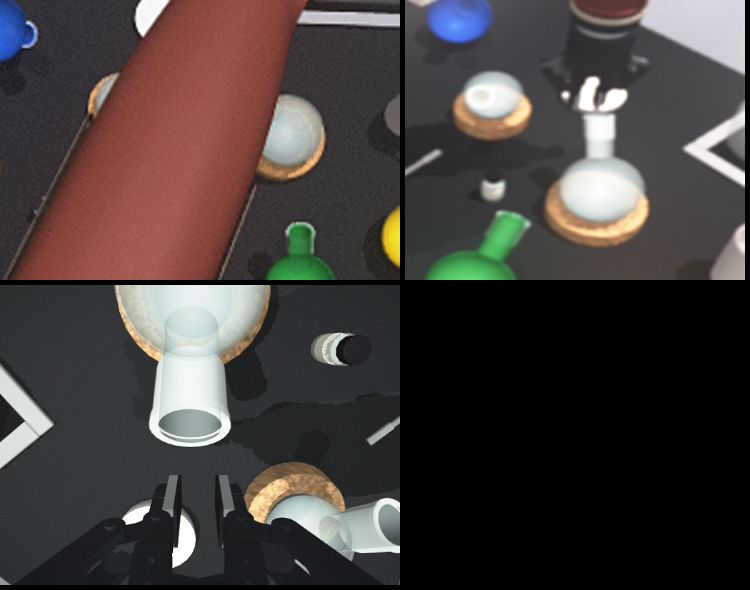

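The wrist view shows the neck straight ahead of the fingers: mouth at tile (190,428), finger gap centred at x≈197. That makes the fingers about 3 mm to the right, so I'll correct that while advancing.

>>> arm_command(targets=[{"jaw": -0.53,"dp": [-3,-8,0],"delta_rot": [0,0,0]},{"jaw": -0.53,"dp": [-3,-8,0],"delta_rot": [0,0,0]},{"jaw": -0.53,"dp": [-3,-4,0],"delta_rot": [0,0,0]},{"jaw": -0.53,"dp": [-3,-4,0],"delta_rot": [0,0,0]},{"jaw": -0.53,"dp": [-3,-4,0],"delta_rot": [0,0,0]}])

```text
time_s: 3.12
tcp_pos: [0.5922, -0.1671, 0.1314]
ee_rot: [0.0, -0.433, 0.901, 0.0]
contact_force: [-0.3, 0.1, 0.5]
width: 0.0201
grasp_force: 0.7
```

>>> arm_command(targets=[{"jaw": -0.53,"dp": [-3,-4,0],"delta_rot": [0,0,0]},{"jaw": -0.53,"dp": [-3,-4,0],"delta_rot": [0,0,0]},{"jaw": -0.53,"dp": [-3,-4,1],"delta_rot": [0,0,0]},{"jaw": -0.53,"dp": [-3,-4,1],"delta_rot": [0,0,0]},{"jaw": -0.53,"dp": [-3,-4,1],"delta_rot": [0,0,0]}])

```text
time_s: 3.75
tcp_pos: [0.5772, -0.1873, 0.1344]
ee_rot: [-0.0, -0.433, 0.901, 0.0]
contact_force: [0.6, -0.7, 0.7]
width: 0.0202
grasp_force: 0.3
```

```bash
python3 - <<'E'
from h import *
b=env.camera('side')[130:310,250:420];w=env.camera('wrist');print(env.observe()['tcp_pos'])
c=np.zeros((300,750,3),np.uint8);c[:280,405:745]=cv2.resize(b,(340,280),interpolation=2);c[:,:400]=cv2.resize(w,(400,300))
cv2.imwrite('pics/d2.png',c)
E
```

```text
[ 0.5771511  -0.18750382  0.13447869]
```

View pics/d2.png

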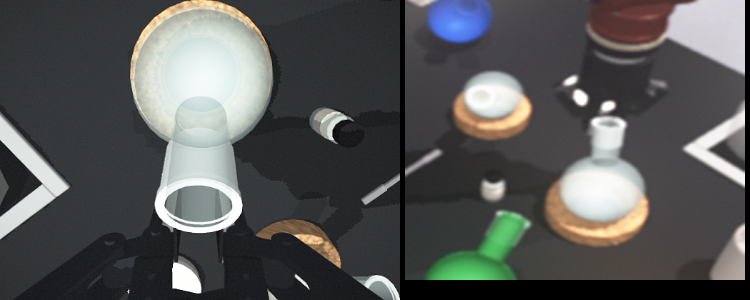

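The large neck is cradled between the fingers (mouth at tile (199,205), bulb centre x≈201) and rising. I'll continue.

>>> arm_command(targets=[{"jaw": -0.53,"dp": [-3.5,-4,1],"delta_rot": [0,0,0]},{"jaw": -0.53,"dp": [-3.5,-4,1],"delta_rot": [0,0,0]},{"jaw": -0.53,"dp": [-3.5,-4,1],"delta_rot": [0,0,0]},{"jaw": -0.53,"dp": [-3.5,-4,1],"delta_rot": [0,0,0]},{"jaw": -0.53,"dp": [-3.5,-4,1],"delta_rot": [0,0,0]}])

```text
time_s: 4.47
tcp_pos: [0.5597, -0.2072, 0.1394]
ee_rot: [-0.0, -0.433, 0.901, 0.0]
contact_force: [0.4, 0.2, 0.1]
width: 0.0203
grasp_force: 0.2
```

>>> arm_command(targets=[{"jaw": -0.53,"dp": [-3,-3,1],"delta_rot": [0,0,0]},{"jaw": -0.53,"dp": [-3,-3,1],"delta_rot": [0,0,0]},{"jaw": -0.53,"dp": [0,0,0],"delta_rot": [0,0,0]}])

```text
time_s: 4.85
tcp_pos: [0.5537, -0.2132, 0.1414]
ee_rot: [-0.0, -0.433, 0.902, -0.0]
contact_force: [0.5, -0.0, 0.3]
width: 0.0199
grasp_force: 0.0
```

```bash
python3 - <<'E'
from h import *
b=env.camera('side')[130:310,250:420];w=env.camera('wrist');print(env.observe()['tcp_pos'])
cv2.imwrite('pics/w3.png',w)
c=np.zeros((300,750,3),np.uint8);c[:280,405:745]=cv2.resize(b,(340,280),interpolation=2);c[:,:400]=cv2.resize(w,(400,300))
cv2.imwrite('pics/d3.png',c)
E
```

```text
[ 0.55385778 -0.21295815  0.14130844]
```

View pics/d3.png

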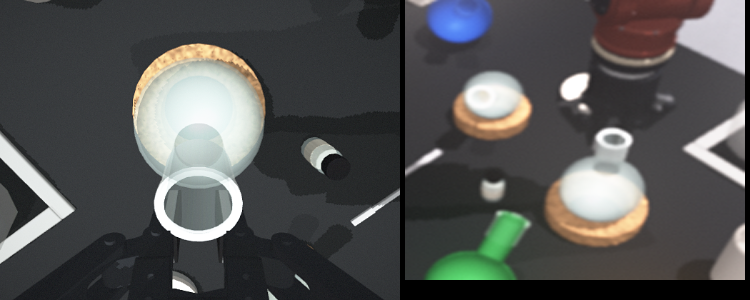

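```bash
cat >> h.py <<'E'
def tilt(ci,mouth,ring,L,hc,zr=.03):
    r=onz(ci,[ring],zr)[0]; z=hc+L
    for _ in range(20):
        m=onz(ci,[mouth],z)[0]; d=m[:2]-r[:2]; s=min(np.linalg.norm(d)/L,1); z=hc+L*np.sqrt(1-s*s)
    return r.round(4),m.round(4),(d*1000).round(1),np.degrees(np.arcsin(s)).round(1)
def frame(n):
    ci=env.camera_info(n); return ci,env.camera(n)
def cork(im,uv,r):
    m=cv2.inRange(cv2.cvtColor(im,cv2.COLOR_BGR2HSV),(5,90,90),(22,255,255))
    k=np.zeros_like(m);cv2.circle(k,tuple(uv),r,255,-1)
    return cv2.fitEllipse(cv2.convexHull(cv2.findNonZero(m&k)))
E
python3 - <<'E'
from h import *
ci=env.camera_info('wrist');print(ci['xyz'],ci['dist_coeffs'])
print(tilt(ci,(278,284.5),(279,153),.1175,.068))
cs=env.camera_info('side'); im=env.camera('side')
e=cork(im,(347,263),32);print(e, onz(cs,[e[0]],.03))
u=(250+(612-405)/2, 130+142/280*180)
print(u,tilt(cs,u,e[0],.1175,.068))
print(env.observe()['tcp_pos'])
E
```

```text
[ 0.50020355 -0.27829432  0.28470329] [-0.03976016  0.          0.          0.          0.        ]
(array([ 0.5295, -0.2394,  0.03  ]), array([ 0.5367, -0.2322,  0.1851]), array([7.2, 7.2]), np.float64(5.0))
((345.1897277832031, 263.3989562988281), (49.127166748046875, 52.27881622314453), 107.31761169433594) [[ 0.52371819 -0.24625063  0.03      ]]
(353.5, 221.28571428571428) (array([ 0.5237, -0.2463,  0.03  ]), array([ 0.5301, -0.2389,  0.1851]), array([6.4, 7.4]), np.float64(4.8))
[ 0.55390055 -0.21289943  0.14126326]
```

Both views agree on about 5° remaining, with the mouth 10 mm off in (+,+). I'll push 10 mm more, then back off.

>>> arm_command(targets=[{"jaw": -0.53,"dp": [-3.5,-3.5,0],"delta_rot": [0,0,0]},{"jaw": -0.53,"dp": [-3.5,-3.5,0],"delta_rot": [0,0,0]},{"jaw": -0.53,"dp": [0,0,0],"delta_rot": [0,0,0]},{"jaw": -0.53,"dp": [6,8,0],"delta_rot": [0,0,0]},{"jaw": -0.53,"dp": [25,30,0],"delta_rot": [0,0,0]}])

```text
time_s: 5.62
tcp_pos: [0.578, -0.1823, 0.1415]
ee_rot: [-0.0, -0.432, 0.902, -0.0]
contact_force: [-0.9, 0.1, 0.6]
width: 0.0201
grasp_force: 0.0
```

>>> arm_command(targets=[{"jaw": -0.53,"dp": [25,30,20],"delta_rot": [0,0,0]},{"jaw": -0.53,"dp": [0,0,50],"delta_rot": [0,0,0]},{"jaw": -0.53,"dp": [0,0,50],"delta_rot": [0,0,0]},{"jaw": -0.53,"dp": [-20,40,0],"delta_rot": [0,0,-5]},{"jaw": -0.53,"dp": [-20,30,0],"delta_rot": [0,0,-5]}])

```text
time_s: 6.25
tcp_pos: [0.5631, -0.0805, 0.2621]
ee_rot: [0.001, -0.351, 0.936, -0.0]
contact_force: [-0.2, 0.5, -1.1]
width: 0.0202
grasp_force: 0.0
```

```bash
python3 - <<'E'
from h import *
b=env.camera('side')[130:310,250:420];a=env.camera('top')[140:280,200:400];print(env.observe()['tcp_pos'])
c=np.zeros((400,800,3),np.uint8);c[:400,440:780]=cv2.resize(b,(340,400)[:2] if 0 else (340,360),interpolation=2)[:400] if 0 else cv2.resize(b,(340,400),interpolation=2);c[:301,:430]=cv2.resize(a,(430,301),interpolation=2)
cv2.imwrite('pics/d4.png',c)
E
```

```text
[ 0.56205532 -0.07878687  0.26214445]
```

View pics/d4.png

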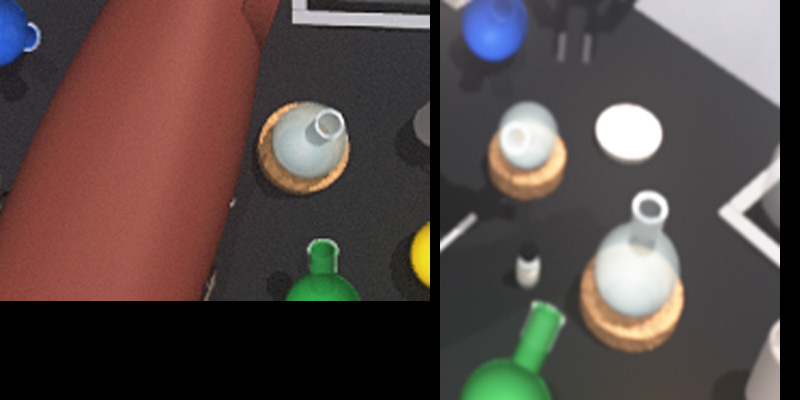

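The large flask looks nearly upright: mouth at tile (330,125) in the top view and (650,208) in the side view. I'll put numbers on it.

```bash
python3 - <<'E'
from h import *
for n,uv,c0,r in(('top',(353.5,198.1),(341,208),25),('side',(355,223.6),(346,263),32)):
    ci=env.camera_info(n);im=env.camera(n);e=cork(im,c0,r)
    print(n,e[0],tilt(ci,uv,e[0],.1175,.068))
    P=np.array([.5321,-.2358,0]);print(proj(ci,[P+[0,0,.03],P+[0,0,.1855]]))
E
```

```text
top (340.8808898925781, 207.94940185546875) (array([ 0.5338, -0.2366,  0.03  ]), array([ 0.5276, -0.243 ,  0.1852]), array([-6.1, -6.5]), np.float64(4.4))
[[340.66192853 208.49075827]
 [350.70005514 196.4763741 ]]
side (345.1502380371094, 263.227783203125) (array([ 0.524 , -0.2458,  0.03  ]), array([ 0.5272, -0.2456,  0.1855]), array([3.1, 0.2]), np.float64(1.5))
[[344.21963203 258.94772662]
 [353.04563585 219.91845158]]
```

The top and side views triangulate the large mouth to (0.527,-0.244). That is about 4° past upright, inside the limit; I'll check it from the wrist later. Now the medium flask: approach point (0.480,-0.061), yaw 212°.

>>> arm_command(targets=[{"jaw": -0.53,"dp": [-41,9,0],"delta_rot": [0,0,-5]},{"jaw": -0.53,"dp": [-41,9,0],"delta_rot": [0,0,-4]},{"jaw": -0.53,"dp": [0,0,-50],"delta_rot": [0,0,0]},{"jaw": -0.53,"dp": [0,0,-50],"delta_rot": [0,0,0]},{"jaw": -0.53,"dp": [0,0,-50],"delta_rot": [0,0,0]}])

```text
time_s: 7.08
tcp_pos: [0.4813, -0.0645, 0.1099]
ee_rot: [0.0, -0.278, 0.961, -0.0]
contact_force: [0.6, -0.3, 0.9]
width: 0.02
grasp_force: 0.0
```

>>> arm_command(targets=[{"jaw": -0.53,"dp": [0,0,-4],"delta_rot": [0,0,0]},{"jaw": -0.53,"dp": [0,0,0],"delta_rot": [0,0,0]}])

```text
time_s: 7.32
tcp_pos: [0.4817, -0.0644, 0.1088]
ee_rot: [0.0, -0.278, 0.961, -0.0]
contact_force: [-0.0, -0.6, 1.9]
width: 0.0203
grasp_force: 0.0
```

```bash
python3 - <<'E'
from h import *
cv2.imwrite('pics/m1.png',env.camera('wrist'));o=env.observe();print(o['tcp_pos'],o['ee_rot'])
E
```

```text
[ 0.48219431 -0.06462716  0.10961275] [ 1.00023065e-03 -2.78046712e-01  9.60566703e-01 -7.96715987e-04]
```

View pics/m1.png

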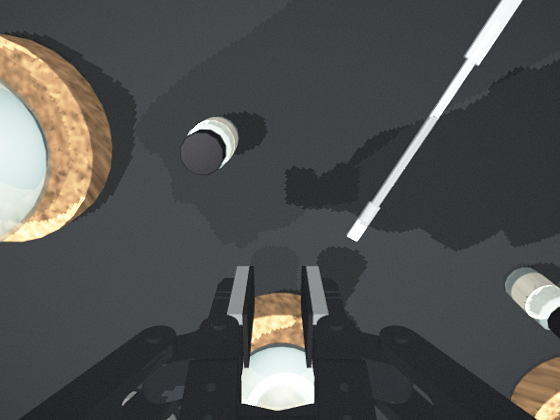

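The wrist camera now looks outward. The medium neck is centred between the fingers (neck x≈279, gap centre x≈279), so I'll push along (+0.83,+0.56).

>>> arm_command(targets=[{"jaw": -0.53,"dp": [8,5.5,0],"delta_rot": [0,0,0]},{"jaw": -0.53,"dp": [8,5.5,0],"delta_rot": [0,0,0]},{"jaw": -0.53,"dp": [5,3.4,0],"delta_rot": [0,0,0]},{"jaw": -0.53,"dp": [5,3.4,0],"delta_rot": [0,0,0]},{"jaw": -0.53,"dp": [5,3.4,0],"delta_rot": [0,0,0]}])

```text
time_s: 8.0
tcp_pos: [0.5121, -0.0425, 0.1073]
ee_rot: [-0.0, -0.278, 0.961, 0.0]
contact_force: [0.3, 0.1, -0.0]
width: 0.02
grasp_force: 0.4
```

>>> arm_command(targets=[{"jaw": -0.53,"dp": [5,3.4,1],"delta_rot": [0,0,0]},{"jaw": -0.53,"dp": [5,3.4,1],"delta_rot": [0,0,0]},{"jaw": -0.53,"dp": [5,3.4,1],"delta_rot": [0,0,0]},{"jaw": -0.53,"dp": [5,3.4,1],"delta_rot": [0,0,0]},{"jaw": -0.53,"dp": [5,3.4,1],"delta_rot": [0,0,0]}])

```text
time_s: 8.62
tcp_pos: [0.5373, -0.0255, 0.1124]
ee_rot: [0.0, -0.278, 0.961, 0.0]
contact_force: [0.2, 0.7, -0.2]
width: 0.02
grasp_force: 0.2
```

>>> arm_command(targets=[{"jaw": -0.53,"dp": [5,3.4,1],"delta_rot": [0,0,0]},{"jaw": -0.53,"dp": [5,3.4,1],"delta_rot": [0,0,0]},{"jaw": -0.53,"dp": [5,3.4,1],"delta_rot": [0,0,0]},{"jaw": -0.53,"dp": [5,3.4,1],"delta_rot": [0,0,0]},{"jaw": -0.53,"dp": [0,0,0],"delta_rot": [0,0,0]}])

```text
time_s: 9.25
tcp_pos: [0.5572, -0.0119, 0.1164]
ee_rot: [0.0, -0.278, 0.961, 0.0]
contact_force: [0.2, 0.5, -0.7]
width: 0.0198
grasp_force: 0.0
```

```bash
python3 - <<'E'
from h import *
b=env.camera('side')[150:290,240:420];w=env.camera('wrist');print(env.observe()['tcp_pos'])
c=np.zeros((300,800,3),np.uint8);c[:280,405:765]=cv2.resize(b,(360,280),interpolation=2);c[:,:400]=cv2.resize(w,(400,300))
cv2.imwrite('pics/m2.png',c)
E
```

```text
[ 0.55687752 -0.01206621  0.11625967]
```

View pics/m2.png

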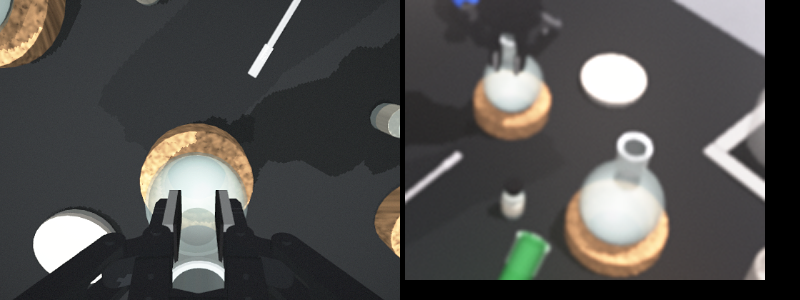

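The medium flask is nearly upright. I'll back off, rise, and put the wrist camera above it to measure.

>>> arm_command(targets=[{"jaw": -0.53,"dp": [-8,-5,0],"delta_rot": [0,0,0]},{"jaw": -0.53,"dp": [-25,-15,0],"delta_rot": [0,0,0]},{"jaw": -0.53,"dp": [-15,-10,50],"delta_rot": [0,0,0]},{"jaw": -0.53,"dp": [0,0,55],"delta_rot": [0,0,0]},{"jaw": -0.53,"dp": [0,0,55],"delta_rot": [0,0,0]}])

```text
time_s: 9.98
tcp_pos: [0.5079, -0.0425, 0.2781]
ee_rot: [0.0, -0.278, 0.961, -0.0]
contact_force: [0.8, 0.2, -0.8]
width: 0.0201
grasp_force: 0.0
```

>>> arm_command(targets=[{"jaw": -0.53,"dp": [48,30,0],"delta_rot": [0,0,0]},{"jaw": -0.53,"dp": [48,30,0],"delta_rot": [0,0,0]},{"jaw": -0.53,"dp": [48,30,0],"delta_rot": [0,0,0]},{"jaw": -0.53,"dp": [0,0,0],"delta_rot": [0,0,0]}])

```text
time_s: 10.48
tcp_pos: [0.6541, 0.0492, 0.2722]
ee_rot: [-0.002, -0.279, 0.96, 0.001]
contact_force: [-1.0, -1.0, 0.2]
width: 0.0203
grasp_force: 0.0
```

```bash
python3 - <<'E'
from h import *
ci,w=frame('wrist');print(ci['xyz'],ci['attitude'],env.observe()['tcp_pos'])
for P in([.5836,.0033,0],[.533,-.236,0]): print(proj(ci,[np.array(P)+[0,0,z] for z in(.03,.16,.1855)]).round(1).tolist())
cv2.imwrite('pics/m3.png',w)
E
```

```text
[0.58274276 0.00426423 0.41588092] [ 0.47558638 -0.07650767 -0.14388199  0.86444326] [0.65294128 0.04822354 0.27399943]
[[274.1, 79.8], [273.4, 79.9], [273.2, 79.9]]
[[70.0, -125.0], [-45.1, -235.5], [-81.6, -269.3]]
```

View pics/m3.png

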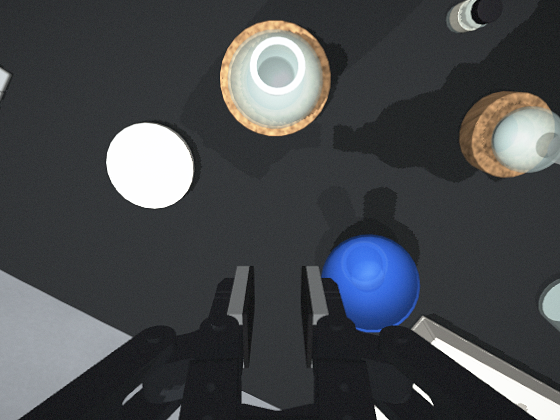

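The wrist camera is straight above the medium flask: ring centred about (275,78), mouth about (277,67). A small lean remains. The 10 picture views are used up, so I'll measure numerically from here.

```bash
cat >> h.py <<'E'
def mouth(im,ringc,d,r=(18,45)):
    # bright rim: largest bright external contour near ring centre, hull ellipse
    g=im.min(axis=2); k=np.zeros_like(g);cv2.circle(k,tuple(int(x) for x in ringc),d,255,-1)
    out=[]
    for t in (225,235,245):
        m=cv2.inRange(g,t,255)&k
        cs=[c for c in cv2.findContours(m,cv2.RETR_EXTERNAL,cv2.CHAIN_APPROX_NONE)[0] if len(c)>20]
        if cs:
            c=max(cs,key=lambda c:cv2.minEnclosingCircle(c)[1]); e=cv2.fitEllipse(cv2.convexHull(c)); out.append((t,np.round(e[0],1),np.round(e[1],1)))
    return out
E
python3 - <<'E'
from h import *
ci,w=frame('wrist')
e=cork(w,(275,78),65);print(e)
print(tilt(ci,(277.5,66.5),e[0],.1,.06))
ms=mouth(w,e[0],50);print(ms)
for m in ms: print(tilt(ci,m[1],e[0],.1,.06))
E
```

```text
((275.3841857910156, 79.1505355834961), (110.266845703125, 115.1954345703125), 179.72042846679688)
(array([0.5817, 0.003 , 0.03  ]), array([5.743e-01, 1.000e-04, 1.597e-01]), array([-7.4, -2.8]), np.float64(4.6))
[(225, array([277.6,  68.5]), array([55.1, 58.4])), (235, array([277.6,  68.1]), array([54.9, 57. ])), (245, array([277.6,  68. ]), array([54.3, 56.6]))]
(array([0.5817, 0.003 , 0.03  ]), array([0.5753, 0.0008, 0.1598]), array([-6.4, -2.1]), np.float64(3.9))
(array([0.5817, 0.003 , 0.03  ]), array([0.5751, 0.0007, 0.1598]), array([-6.6, -2.3]), np.float64(4.0))
(array([0.5817, 0.003 , 0.03  ]), array([0.575 , 0.0007, 0.1598]), array([-6.7, -2.3]), np.float64(4.0))
```

>>> arm_command(targets=[{"jaw": -0.53,"dp": [-10,-48,0],"delta_rot": [0,0,0]},{"jaw": -0.53,"dp": [-10,-48,0],"delta_rot": [0,0,0]},{"jaw": -0.53,"dp": [-10,-48,0],"delta_rot": [0,0,0]},{"jaw": -0.53,"dp": [-10,-48,0],"delta_rot": [0,0,0]},{"jaw": -0.53,"dp": [-10,-48,0],"delta_rot": [0,0,0]}])

```text
time_s: 11.2
tcp_pos: [0.6009, -0.1943, 0.2783]
ee_rot: [0.001, -0.277, 0.961, -0.001]
contact_force: [0.5, 0.3, -0.6]
width: 0.0199
grasp_force: 0.0
```

>>> arm_command(targets=[{"jaw": -0.53,"dp": [0,0,0],"delta_rot": [0,0,0]},{"jaw": -0.53,"dp": [0,0,0],"delta_rot": [0,0,0]}])

```text
time_s: 11.45
tcp_pos: [0.6021, -0.1923, 0.2777]
ee_rot: [0.001, -0.277, 0.961, -0.0]
contact_force: [0.4, 0.8, 0.4]
width: 0.0199
grasp_force: 0.0
```

```bash
python3 - <<'E'
from h import *
ci,w=frame('wrist')
p=proj(ci,[[.5325,-.237,.03]])[0];print(p,env.observe()['tcp_pos'])
e=cork(w,p.astype(int),78);print(e)
ms=mouth(w,e[0],60);print(ms)
for m in ms: print(tilt(ci,m[1],e[0],.1175,.068))
E
```

```text
[275.597086    79.94531583] [ 0.60241842 -0.19165877  0.27751247]
((276.1306457519531, 77.40911865234375), (129.38787841796875, 135.43899536132812), 178.48435974121094)
[(225, array([277.5,  81.4]), array([82.9, 86.4])), (235, array([273.4,  71.9]), array([63.3, 67. ])), (245, array([273.4,  71.9]), array([62.8, 66.3]))]
(array([ 0.5302, -0.2378,  0.03  ]), array([ 0.5314, -0.2355,  0.1855]), array([1.2, 2.3]), np.float64(1.3))
(array([ 0.5302, -0.2378,  0.03  ]), array([ 0.5282, -0.2404,  0.1855]), array([-2. , -2.6]), np.float64(1.6))
(array([ 0.5302, -0.2378,  0.03  ]), array([ 0.5282, -0.2404,  0.1855]), array([-2. , -2.6]), np.float64(1.6))
```

The large flask is 1.6° from upright and its rim measures 63 px, as expected. The medium has about 4° left, so I'll nudge it 7 mm more.

>>> arm_command(targets=[{"jaw": -0.53,"dp": [-29,50,0],"delta_rot": [0,0,0]},{"jaw": -0.53,"dp": [-29,50,0],"delta_rot": [0,0,0]},{"jaw": -0.53,"dp": [-29,50,0],"delta_rot": [0,0,0]},{"jaw": -0.53,"dp": [0,0,0],"delta_rot": [0,0,0]},{"jaw": -0.53,"dp": [0,0,-54],"delta_rot": [0,0,0]}])

```text
time_s: 12.12
tcp_pos: [0.5182, -0.0417, 0.2262]
ee_rot: [0.004, -0.279, 0.96, -0.003]
contact_force: [0.7, -0.4, -0.9]
width: 0.0199
grasp_force: 0.0
```

>>> arm_command(targets=[{"jaw": -0.53,"dp": [0,0,-54],"delta_rot": [0,0,0]},{"jaw": -0.53,"dp": [0,0,-52],"delta_rot": [0,0,0]},{"jaw": -0.53,"dp": [0,0,0],"delta_rot": [0,0,0]},{"jaw": -0.53,"dp": [9,6,0],"delta_rot": [0,0,0]},{"jaw": -0.53,"dp": [9,6,0],"delta_rot": [0,0,0]}])

```text
time_s: 12.75
tcp_pos: [0.5364, -0.0302, 0.1194]
ee_rot: [0.002, -0.278, 0.961, -0.001]
contact_force: [0.0, -0.5, -0.1]
width: 0.0203
grasp_force: 0.0
```

>>> arm_command(targets=[{"jaw": -0.53,"dp": [8,6,0],"delta_rot": [0,0,0]},{"jaw": -0.53,"dp": [6,5,0],"delta_rot": [0,0,0]},{"jaw": -0.53,"dp": [5,4,0],"delta_rot": [0,0,0]},{"jaw": -0.53,"dp": [4,3,0],"delta_rot": [0,0,0]},{"jaw": -0.53,"dp": [4,2,0],"delta_rot": [0,0,0]}])

```text
time_s: 13.38
tcp_pos: [0.561, -0.01, 0.1163]
ee_rot: [-0.0, -0.278, 0.961, 0.0]
contact_force: [-0.2, -0.2, -0.4]
width: 0.0202
grasp_force: 0.1
```

>>> arm_command(targets=[{"jaw": -0.53,"dp": [0,0,0],"delta_rot": [0,0,0]},{"jaw": -0.53,"dp": [-8,-5,0],"delta_rot": [0,0,0]},{"jaw": -0.53,"dp": [-30,-18,0],"delta_rot": [0,0,0]},{"jaw": -0.53,"dp": [-15,-10,50],"delta_rot": [0,0,0]},{"jaw": -0.53,"dp": [0,0,55],"delta_rot": [0,0,0]}])

```text
time_s: 14.0
tcp_pos: [0.5057, -0.0438, 0.2218]
ee_rot: [-0.001, -0.277, 0.961, 0.001]
contact_force: [1.0, -0.7, 0.5]
width: 0.02
grasp_force: 0.0
```

>>> arm_command(targets=[{"jaw": -0.53,"dp": [0,0,55],"delta_rot": [0,0,0]},{"jaw": -0.53,"dp": [48,30,0],"delta_rot": [0,0,0]},{"jaw": -0.53,"dp": [48,30,0],"delta_rot": [0,0,0]},{"jaw": -0.53,"dp": [48,30,0],"delta_rot": [0,0,0]},{"jaw": -0.53,"dp": [0,0,0],"delta_rot": [0,0,0]}])

```text
time_s: 14.62
tcp_pos: [0.653, 0.0482, 0.2722]
ee_rot: [-0.002, -0.279, 0.96, 0.001]
contact_force: [-1.7, 0.2, -0.5]
width: 0.0203
grasp_force: 0.0
```

```bash
python3 - <<'E'
from h import *
ci,w=frame('wrist')
p=proj(ci,[[.5836,.003,.03]])[0];print(p,env.observe()['tcp_pos'])
e=cork(w,p.astype(int),65);print(e)
ms=mouth(w,e[0],50);print(ms)
for m in ms: print(tilt(ci,m[1],e[0],.1,.06))
E
```

```text
[274.1768305   81.09886949] [0.65190318 0.04723694 0.27404943]
((275.2028503417969, 79.19581604003906), (110.6081771850586, 115.8262710571289), 179.00550842285156)
[(225, array([276.9,  74.8]), array([55.2, 58.5])), (235, array([276.9,  74.7]), array([54.9, 57.8])), (245, array([276.9,  74.7]), array([54.4, 57.3]))]
(array([0.5816, 0.0029, 0.03  ]), array([0.5788, 0.0025, 0.16  ]), array([-2.8, -0.4]), np.float64(1.6))
(array([0.5816, 0.0029, 0.03  ]), array([0.5787, 0.0025, 0.16  ]), array([-2.9, -0.4]), np.float64(1.7))
(array([0.5816, 0.0029, 0.03  ]), array([0.5787, 0.0025, 0.16  ]), array([-2.9, -0.4]), np.float64(1.7))
```

Both flasks now measure within 2° of upright, the rings are where they started, and the robot is clear of everything.

```bash
python3 -c "
from rig import env
print(env.hand_in())"
```

```text
the job is handed in; nothing more can be done
None
```

I pushed the large and medium flasks upright and handed the job in; no verdict came back. Both last measured about 1.6° from vertical, with their rings within about 2 mm of where they started.

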